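# Press a dowel into a hinge link with one turn of the hand wheel

### The arm

A 6-joint arm with a two-finger parallel gripper is mounted at the origin on a cart in front of the work surface, level with it; the furniture and walls round the work are solid. World frame = base frame: x ahead of the robot, y to its left, z up, the work surface at z = 0. Lengths are in m, angles in degrees, forces in N, time in s.
With the tool pointing down it reaches from about 0.4 to 0.825 m from the base axis. Payload 7 kg.
Tool frame: the origin (TCP) lies at the very end of the fingers, on their centre line; the grasp point (between the pads) lies 19 mm behind it; z points along the fingers, y is the line along which they close (so a half turn about z gives the same grasp; the last joint's range is limited). The gripper opens to 88 mm and grips with 3 to 60 N. Pads are 19 mm wide; open, the fingers measure 130 mm over their backs; the gripper's body (78 mm by 193 mm) begins 47 mm behind the grasp point.
Start: joints at [88.413, 20.546, 0.682, 0, -70.136, -16.507], TCP at [0.21, 0.642, 0.227] pointing down, gripper open.
Joint ranges: [-176.03, 176.03], [-82.01, 121.73], [-58.28, 71.71], [-173.87, 95.51], [-174.79, -0.11], [-173.66, 173.66]. Speed limits (degrees/s): [136.94, 136.94, 172.46, 180, 180, 180].

### API

Orientations are given as [roll, pitch, yaw] about the fixed x, y, z axes, in that order (R = Rz(yaw) Ry(pitch) Rx(roll)).
In Python, from plant import ctrl, cams, workorder gives the robot as it stands.
- The arm moves only by the tool play_rows, never from a script. Its argument "motion" is a list of rows, each an object of numbers: "x", "y", "z": the shift along the tool's x, y, z normalised to -1 to 1, where 1 is 0.025 m; "rx", "ry", "rz": the turn, a rotation vector about the tool's x, y, z normalised to -1 to 1, where 1 is 4 degrees. A call has 1 to 20 rows; each row shifts and turns the commanded pose from where the row before left it, along the tool's axes as they then stand; what a row does not reach is not made up. A row lasts 1/8 s, in which the tool goes at most 62.5 mm and 10.7 degrees, less where a joint would pass 70% of its speed; a pose out of reach is approached as far as the arm can. A call with a number of a shift or a turn outside -1 to 1 is refused whole. A call with a gripper value outside its range is refused whole. "fingers" is the opening, from -1 (shut) to 1 (fully open), set as the call begins (left out, the last holds). The fingers move at their own pace and stop on an object; the grip force is fixed at half the most. Time passes only in rows, so rows that do not move let the fingers close. It gives the time, the measured TCP pose, the force, the opening and the grip force at its end, in the units of the state.
- ctrl.get_obs(): the state, without advancing time (a new reading comes with each control period).
- cams.snapshot(name): name is "scene" or "top" or "wrist"; returns the picture (400x640x3 uint8, blue, green, red); there is no depth.
- cams.get_calibration(name): a dict with "vertical_fov" (degrees; the focal length in pixels is half the picture's height over the tangent of half this angle, whatever the lens; pixels are square), "cx", "cy" (the principal point, pixels), "position" and "rotation" of the camera in the world. Camera axes: x right, y up, looking along -z (the intrinsics and any distortion apply to the point x, -y, -z); pixel columns grow to the right and rows downward; lengths in m; the calibration is good to about 2 mm. A picture is of the moment at which its call begins: read the wrist's pose just before it. get_calibration takes no time and is no camera call; for the wrist camera it gives the pose at the moment of the call.
- workorder.close_job(): hands the job in; it is judged then, once.
The state is a dict: "clock": time; "joint_pos": joint angles; "qvel": joint speeds; "tau": joint torques, N m; "tool_pos": TCP position; "orientation": TCP orientation; "force": force on the tool from outside, world axes, zero at the start; "moment": the same for the moment, N m; "opening": finger opening in m; "gripper_force": force on a finger pad.
Only numpy, scipy, OpenCV 4.12 (cv2) and the standard library are available. Lean on these libraries where they do the work, as an engineer would, in place of code of your own. Each camera call takes 0.05 s, during which the arm holds its last target. There are 200 camera calls.

### The job

Push the aluminium link along the guide channel of the small screw press until its end is against the stop, so that the dowel standing in it is under the ram. Then push the hand wheel round clockwise (seen from above) by its handle through exactly one full turn and leave it there, so that the dowel is pressed down to its last millimetre. The link is only slid, never lifted off the bed; leave the finished link, the bolt and the gauge block where they are.

Things in the scene. Friction and masses are not known exactly. Their poses are not given: they have to be found in the camera images.
- press_frame: small grey two-column screw press fixed to the bench front, 104 x 230 mm. Origin on the bench under the screw axis, z up. Its guide channel runs along its y: bed top 22 mm above the bench, 50 mm wide, y = -60 to +170 mm. Columns 16 mm thick at x = -37 and +37 mm, y = 0; crosshead z = 106 to 132 mm, 102 mm in x, 34 mm in y, with a small steel pointer at its -x end.
- stop (a point): middle of the face of the channel's end stop, at y = -15 mm in the press's frame, 32 mm above the bench; the link is home when its -y end touches it. Two rails along the channel, 31 mm apart inside and 7 mm high (top 29 mm above the bench), guide the link from y = -25 to +115 mm in the press's frame.
- wheel (a joint): hand wheel on the vertical screw: 0 at the start, grows clockwise seen from above, 6.283 is one full turn; it cannot turn back below -0.1. About 4 N at the handle turn it and it stays where it is left. It sinks 10 mm a turn. The ram's nose (14 mm thick) starts 2 mm above the dowel; about 0.5 rad past one turn it would squeeze the link itself.
- wheel_hub (a point): top of the wheel's hub, on the screw axis, 178 mm above the bench at the start. The rim is a 12 mm round bar on a circle of 55 mm radius, its top 171 mm above the bench at the start (161 mm after one turn); three spokes.
- handle: upright black revolving handle on the wheel's rim at the end of one spoke, 20 mm diameter, 46 mm high; origin at its foot on its own axis, 55 mm from the screw axis, 174 mm above the bench at the start. Its yaw means nothing: it spins freely. At the start, and after each full turn, it stands over the pointer at the -x side of the crosshead.
- link: loose bare aluminium hinge link, bar 28 x 165 x 18 mm, 0.15 to 0.31 kg, lying in the channel. Origin at the centre of its underside, y along it as the press's y; the dowel stands near its -y end, 67.5 mm from the origin. Its +y end face, 82.5 mm from the origin, is out beyond the rails: push there. Home: origin at y = 67.5 mm in the press's frame; it starts 38 to 63 mm short of that.
- dowel (a joint): 10 mm steel dowel in the link: 0 standing 9 mm proud, grows as it is pressed down (m); 0.008 after the full turn. It is a tight fit (20 N).
- dowel_top (a point): centre of the dowel's top face, 49 mm above the bench at the start.
- finished_link: loose link of the same size with its dowel already pressed in, lying flat on the bench further back, behind the small open box of parts, dowel just showing; origin at the centre of its underside. A bystander.
- bolt: loose hexagon bolt, 50 mm high, standing on its head on the bench behind the press. Origin at the centre of its underside. A bystander.
- gauge_block: loose plain steel block, 30 x 40 x 50 mm, on the bench to the left of the press, beside the blue vice. Origin at the centre of its underside. A bystander.

How it is judged:
By the outcome, as a careful person would: the job done as asked, in the order asked, and still so for the second after the job is handed in, with the robot touching nothing.
It also fails if it takes over 64 s, if anything falls off the work surface, if the arm or the gripper's body presses on something with over 40 N, if the wrist force passes 120 N, or if a joint passes its speed limit or range.

## Working session

There is one attempt and no reset: what is moved stays moved. The work goes in short steps, Python scripts to look and compute and a tool call to move; the robot and the scene stay as the last step left them, time stands still between calls to the robot, and variables do not carry over. Pictures are saved under pics/ and viewed, at most 10 in all, crops included, and the job is handed in when it is done.

Besides the shell and the picture viewer there is one more tool, called after "Request:" as a command line: name --argument value ..., lists and objects as JSON in quotes. play_rows: Moves the arm, as the interface text tells. Its arguments: {"type":"object","properties":{"motion":{"type":"array"},"fingers":{"type":"number"}},"required":["motion"]}

```bash
ls; mkdir -p pics
python3 - <<'E'
from plant import ctrl,cams
import cv2
for n in("scene","top"):
    c=cams.get_calibration(n);print(n,c)
    cv2.imwrite(f"pics/{n}0.png",cams.snapshot(n))
print(cams.get_calibration("wrist"))
print(ctrl.get_obs())
E
```

```text
pics
scene {'vertical_fov': 51.79179416436046, 'cx': 323.7508475281337, 'cy': 197.75697973324813, 'position': array([ 0.05217399, -0.69657241,  0.61236859]), 'rotation': array([ 61.26224714,   1.30442537, -33.17404107])}
top {'vertical_fov': 51.309935156884926, 'cx': 326.45585797169053, 'cy': 208.48033207610058, 'position': array([0.30251938, 0.02903012, 1.22651845]), 'rotation': array([ 12.27734061,  -0.33992613, -82.5237255 ])}
{'vertical_fov': 70.63710645600813, 'cx': 315.3468080786415, 'cy': 195.77089964093355, 'position': array([0.2815261 , 0.61900785, 0.38367599]), 'rotation': array([ -16.16066545,   -0.11027068, -108.09213012])}
{'clock': 0.1, 'joint_pos': array([ 8.84119212e+01,  2.05869632e+01,  6.39193403e-01, -1.71955180e-02,
       -7.01356536e+01, -1.65053766e+01]), 'qvel': array([ 0.03361223, -0.11977689,  0.25557749,  0.17203859,  0.0302238 ,
       -0.01736549]), 'tau': array([-1.65970010e-03, -5.84164703e+01,  2.93750829e+01,  7.01546922e+00,
        1.01626298e-02, -5.98148654e-05]), 'tool_pos': array([0.20954362, 0.64119465, 0.22572352]), 'orientation': array([ 1.79915421e+02, -8.20345085e-03, -1.80993041e+01]), 'force': array([-0.21038174,  0.29006279,  0.3812292 ]), 'moment': array([ 0.04849086, -0.01260753, -0.06061598]), 'gripper_force': 0.0, 'opening': 0.08759482622374755}
```

View pics/scene0.png

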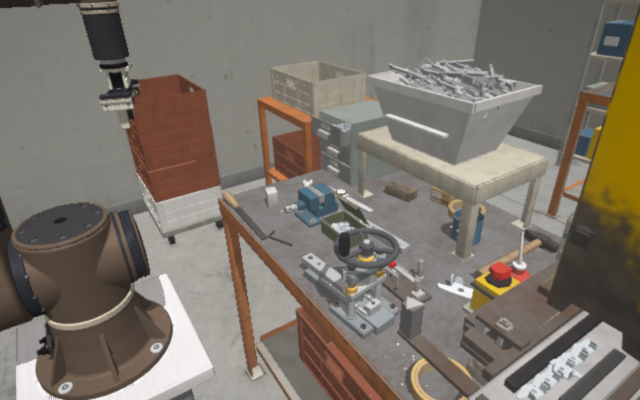

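View pics/top0.png

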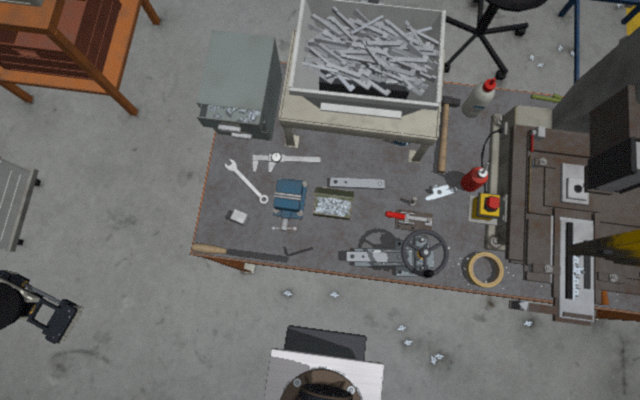

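The scene view shows the press at about (365,290), with the handle at (343,245). In the top view the wheel is at (424,253), the handle near (428,272), and the channel runs left to about (340,257). I'll enlarge both.

Run:
```python
import cv2,numpy as np
a=cv2.imread("pics/top0.png")[215:290,330:460];b=cv2.imread("pics/scene0.png")[215:345,290:430]
A=cv2.resize(a,(780,450),interpolation=cv2.INTER_CUBIC)
cv2.imwrite("pics/topc.png",A)
cv2.imwrite("pics/scenec.png",cv2.resize(b,(630,585),interpolation=cv2.INTER_CUBIC))
```

```text
(no output)
```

View pics/topc.png

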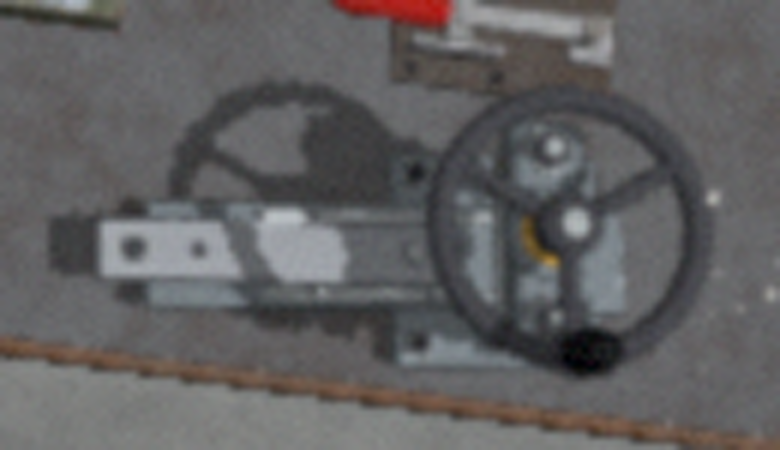

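View pics/scenec.png

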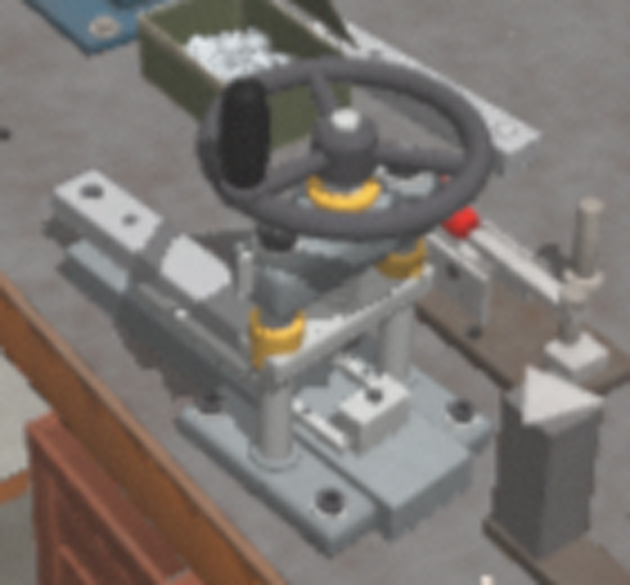

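The top crop shows the hub cap at (575,222), the handle top at (592,350) and the link's +y end edge at x≈98, y 221–277. The scene crop shows the hub cap at (346,120) and the link's end corners at about (57,190) and (97,170).

```bash
cat > h.py <<'E'
import numpy as np
from scipy.spatial.transform import Rotation as R
def ray(c,u,v):
    f=200/np.tan(np.radians(c["vertical_fov"]/2))
    d=np.array([(u-c["cx"])/f,-(v-c["cy"])/f,-1])
    return np.array(c["position"]),R.from_euler("xyz",c["rotation"],degrees=True).as_matrix()@d
def plane(c,u,v,z):
    o,d=ray(c,u,v);return o+d*(z-o[2])/d[2]
def tri(*rs):
    A=0;b=0
    for o,d in rs:
        d=d/np.linalg.norm(d);P=np.eye(3)-np.outer(d,d);A=A+P;b=b+P@o
    return np.linalg.solve(A,b)
def proj(c,p):
    f=200/np.tan(np.radians(c["vertical_fov"]/2))
    q=R.from_euler("xyz",c["rotation"],degrees=True).as_matrix().T@(np.array(p)-c["position"])
    return c["cx"]+f*q[0]/-q[2],c["cy"]-f*q[1]/-q[2]
E
python3 - <<'E'
from h import *
from plant import cams
t=cams.get_calibration("top");s=cams.get_calibration("scene")
T=lambda x,y:(330+(x+.5)/6-.5,215+(y+.5)/6-.5)
S=lambda x,y:(290+(x+.5)/4.5-.5,215+(y+.5)/4.5-.5)
P=lambda n,p:print(n,np.round(p,4))
P("hub top",plane(t,*T(575,222),.178));P("hub scene",plane(s,*S(346,120),.178))
P("hub tri",tri(ray(t,*T(575,222)),ray(s,*S(346,120))))
P("rimc",plane(t,*T(571,229),.165))
P("handle top",plane(t,*T(592,350),.22));P("handle scene",plane(s,*S(243,88),.22))
P("handle foot scene",plane(s,*S(243,180),.174))
for n,x,y in(("endA",98,221),("endB",98,277),("r",240,224),("r2",240,277)):P(n,plane(t,*T(x,y),.04))
for n,x,y in(("sA",57,190),("sB",97,170)):P(n,plane(s,*S(x,y),.04))
P("chan",plane(t,*T(150,306),.022));P("chan2",plane(t,*T(430,304),.022))
P("slide R",plane(t,*T(420,210),.029))
E
```

```text
hub top [ 0.452  -0.2095  0.178 ]
hub scene [ 0.4505 -0.2123  0.178 ]
hub tri [ 0.4523 -0.21    0.176 ]
rimc [ 0.4507 -0.211   0.165 ]
handle top [ 0.3958 -0.2108  0.22  ]
handle scene [ 0.3933 -0.2202  0.22  ]
handle foot scene [ 0.3957 -0.2169  0.174 ]
endA [ 0.4425 -0.0157  0.04  ]
endB [ 0.4161 -0.0189  0.04  ]
r [ 0.4499 -0.0828  0.04  ]
r2 [ 0.4249 -0.0856  0.04  ]
sA [ 0.4181 -0.0229  0.04  ]
sB [ 0.4438 -0.0201  0.04  ]
chan [ 0.4074 -0.046   0.022 ]
chan2 [ 0.4258 -0.1791  0.022 ]
slide R [ 0.4693 -0.169   0.029 ]
```

Request:
play_rows --motion '[{"rz":0.96},{"rz":0.96},{"rz":0.96},{"rz":0.96},{"rz":0.96},{"rz":0.96},{"rz":0.96},{"rz":0.96},{"rz":0.96},{"rz":0.96},{"rz":0.96},{"rz":0.96},{"rz":0.96},{"rz":0.96},{"rz":0.96},{"rz":0.96},{"rz":0.96}]' --fingers -1

```text
$.motion[0]: bad value
```

Request:
play_rows --motion '[{"x":0.98,"y":-0.24},{"x":0.98,"y":-0.24},{"x":0.98,"y":-0.24},{"x":0.98,"y":-0.24},{"x":0.98,"y":-0.24},{"x":0.98,"y":-0.24},{"x":0.98,"y":-0.24},{"x":0.98,"y":-0.24},{"x":0.98,"y":-0.24},{"x":0.98,"y":-0.24},{"x":0.98,"y":-0.24},{"x":0.98,"y":-0.24},{"x":0.98,"y":-0.24},{"x":0.98,"y":-0.24},{"x":0.98,"y":-0.24},{"x":0.98,"y":-0.24},{"x":0.98,"y":-0.24},{"x":0.98,"y":-0.24},{"x":0.98,"y":-0.24},{"x":0.98,"y":-0.24}]'

```text
$.motion[0]: bad value
```

Request:
play_rows --motion '[{"x":0.98,"y":-0.24},{"x":0.98,"y":-0.24},{"x":0.98,"y":-0.24},{"x":0.98,"y":-0.24},{"x":0.98,"y":-0.24},{"z":0},{"z":0}]'

```text
$.motion[0]: bad value
```

Run:
```python
from plant import ctrl,cams
import cv2
o=ctrl.get_obs();print(o["clock"],o["tool_pos"],o["orientation"],o["joint_pos"])
c=cams.get_calibration("wrist");cv2.imwrite("pics/w1.png",cams.snapshot("wrist"));print(c)
import pickle;pickle.dump(c,open("w1.pkl","wb"))
```

```text
0.1 [0.20954362 0.64119465 0.22572352] [ 1.79915421e+02 -8.20345085e-03 -1.80993041e+01] [ 8.84119212e+01  2.05869632e+01  6.39193403e-01 -1.71955180e-02
 -7.01356536e+01 -1.65053766e+01]
{'vertical_fov': 70.63710645600813, 'cx': 315.3468080786415, 'cy': 195.77089964093355, 'position': array([0.2815261 , 0.61900785, 0.38367599]), 'rotation': array([ -16.16066545,   -0.11027068, -108.09213012])}
```

View pics/w1.png

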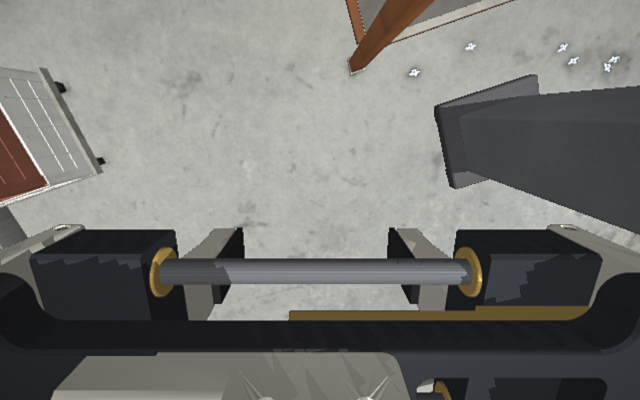

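The moves were refused, so the arm hasn't moved. The picture only shows the floor past the open fingers. Each row probably needs all six numbers, so I'll test that with one row.

Request:
play_rows --motion '[{"x":0,"y":0,"z":0,"rx":0,"ry":0,"rz":0.96}]' --fingers -1

```text
clock: 0.28
tool_pos: [0.2096, 0.6414, 0.2261]
orientation: [180.0, -0.0, -22.0]
force: [-0.1, -0.2, -0.0]
opening: 0.0822
gripper_force: 0.0
```

Request:
play_rows --motion '[{"x":0,"y":0,"z":0,"rx":0,"ry":0,"rz":0.96},{"x":0,"y":0,"z":0,"rx":0,"ry":0,"rz":0.96},{"x":0,"y":0,"z":0,"rx":0,"ry":0,"rz":0.96},{"x":0,"y":0,"z":0,"rx":0,"ry":0,"rz":0.96},{"x":0,"y":0,"z":0,"rx":0,"ry":0,"rz":0.96},{"x":0,"y":0,"z":0,"rx":0,"ry":0,"rz":0.96},{"x":0,"y":0,"z":0,"rx":0,"ry":0,"rz":0.96},{"x":0,"y":0,"z":0,"rx":0,"ry":0,"rz":0.96},{"x":0,"y":0,"z":0,"rx":0,"ry":0,"rz":0.96},{"x":0,"y":0,"z":0,"rx":0,"ry":0,"rz":0.96},{"x":0,"y":0,"z":0,"rx":0,"ry":0,"rz":0.96},{"x":0,"y":0,"z":0,"rx":0,"ry":0,"rz":0.96},{"x":0,"y":0,"z":0,"rx":0,"ry":0,"rz":0.96},{"x":0,"y":0,"z":0,"rx":0,"ry":0,"rz":0.96},{"x":0,"y":0,"z":0,"rx":0,"ry":0,"rz":0.96},{"x":0,"y":0,"z":0,"rx":0,"ry":0,"rz":0.96}]'

```text
clock: 2.28
tool_pos: [0.2096, 0.6414, 0.2262]
orientation: [180.0, -0.0, -83.5]
force: [0.2, 0.5, 0.6]
opening: 0.0003
gripper_force: 0.0
```

Request:
play_rows --motion '[{"x":0.98,"y":-0.24,"z":0,"rx":0,"ry":0,"rz":0},{"x":0.98,"y":-0.24,"z":0,"rx":0,"ry":0,"rz":0},{"x":0.98,"y":-0.24,"z":0,"rx":0,"ry":0,"rz":0},{"x":0.98,"y":-0.24,"z":0,"rx":0,"ry":0,"rz":0},{"x":0.98,"y":-0.24,"z":0,"rx":0,"ry":0,"rz":0},{"x":0.98,"y":-0.24,"z":0,"rx":0,"ry":0,"rz":0},{"x":0.98,"y":-0.24,"z":0,"rx":0,"ry":0,"rz":0},{"x":0.98,"y":-0.24,"z":0,"rx":0,"ry":0,"rz":0},{"x":0.98,"y":-0.24,"z":0,"rx":0,"ry":0,"rz":0},{"x":0.98,"y":-0.24,"z":0,"rx":0,"ry":0,"rz":0},{"x":0.98,"y":-0.24,"z":0,"rx":0,"ry":0,"rz":0},{"x":0.98,"y":-0.24,"z":0,"rx":0,"ry":0,"rz":0},{"x":0.98,"y":-0.24,"z":0,"rx":0,"ry":0,"rz":0},{"x":0.98,"y":-0.24,"z":0,"rx":0,"ry":0,"rz":0},{"x":0.98,"y":-0.24,"z":0,"rx":0,"ry":0,"rz":0},{"x":0.98,"y":-0.24,"z":0,"rx":0,"ry":0,"rz":0},{"x":0.98,"y":-0.24,"z":0,"rx":0,"ry":0,"rz":0},{"x":0.98,"y":-0.24,"z":0,"rx":0,"ry":0,"rz":0},{"x":0.98,"y":-0.24,"z":0,"rx":0,"ry":0,"rz":0},{"x":0.98,"y":-0.24,"z":0,"rx":0,"ry":0,"rz":0}]'

```text
clock: 4.78
tool_pos: [0.3856, 0.1671, 0.2266]
orientation: [-180.0, 0.0, -83.4]
force: [0.3, -0.5, 0.6]
opening: 0.0002
gripper_force: 0.0
```

Request:
play_rows --motion '[{"x":0.98,"y":-0.24,"z":0,"rx":0,"ry":0,"rz":0},{"x":0.98,"y":-0.24,"z":0,"rx":0,"ry":0,"rz":0},{"x":0.98,"y":-0.24,"z":0,"rx":0,"ry":0,"rz":0},{"x":0.98,"y":-0.24,"z":0,"rx":0,"ry":0,"rz":0},{"x":0.98,"y":-0.24,"z":0,"rx":0,"ry":0,"rz":0},{"x":0,"y":0,"z":0,"rx":0,"ry":0,"rz":0},{"x":0,"y":0,"z":0,"rx":0,"ry":0,"rz":0}]'

```text
clock: 5.65
tool_pos: [0.4291, 0.0501, 0.2265]
orientation: [180.0, 0.0, -83.4]
force: [0.3, 0.2, 0.2]
opening: 0.0006
gripper_force: 0.0
```

Run:
```python
from plant import ctrl,cams
import cv2
o=ctrl.get_obs();print(o["clock"],o["tool_pos"],o["orientation"],o["joint_pos"])
c=cams.get_calibration("wrist");cv2.imwrite("pics/w2.png",cams.snapshot("wrist"));print(c)
import pickle;pickle.dump(c,open("w2.pkl","wb"))
```

```text
5.65 [0.42914875 0.05007354 0.22654313] [ 1.79999199e+02  3.14281895e-03 -8.34242376e+01] [ 3.30063809e+01 -3.19104975e+00 -2.80474906e+01 -3.49448410e-03
 -6.51428774e+01 -2.64291496e+01]
{'vertical_fov': 70.63710645600813, 'cx': 315.3468080786415, 'cy': 195.77089964093355, 'position': array([ 0.43811208, -0.02378422,  0.38447431]), 'rotation': array([-1.61681056e+01,  1.53688433e-02, -1.73416822e+02])}
```

View pics/w2.png

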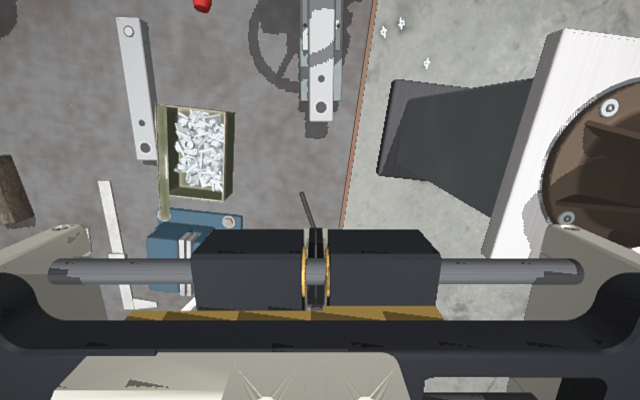

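The wrist view shows the link's +y end edge from (309,121) to (333,121), with the channel running up to the top edge. The vice is at (195,250) and the parts box at (195,155), both clear of the push line.

Run:
```python
from h import *
import pickle
c=pickle.load(open("w2.pkl","rb"))
for n,u,v,z in(("e1",309,121.5,.04),("e2",333,121.5,.04),("l0",304,0,.04),("r0",333,0,.04),("hole near",321,107,.04),("hole far",321,79,.04),("vice",240,215,.08),("bed end corner",341,99,.022),("bed far",340,30,.022),("gauge?",200,5,.05)):
    print(n,np.round(plane(c,u,v,z),4))
```

```text
e1 [ 0.4447 -0.0144  0.04  ]
e2 [ 0.4165 -0.0176  0.04  ]
l0 [ 0.4634 -0.1374  0.04  ]
r0 [ 0.4329 -0.1409  0.04  ]
hole near [ 0.4326 -0.0322  0.04  ]
hole far [ 0.4362 -0.0623  0.04  ]
vice [0.5112 0.0966 0.08  ]
bed end corner [ 0.4092 -0.0447  0.022 ]
bed far [ 0.4208 -0.1185  0.022 ]
gauge? [ 0.5688 -0.1174  0.05  ]
```

Request:
play_rows --motion '[{"x":0,"y":0,"z":0,"rx":0,"ry":1,"rz":0},{"x":0,"y":0,"z":0,"rx":0,"ry":1,"rz":0},{"x":0,"y":0,"z":0,"rx":0,"ry":1,"rz":0},{"x":-0.03,"y":0.03,"z":1,"rx":0,"ry":0,"rz":0},{"x":-0.03,"y":0.03,"z":1,"rx":0,"ry":0,"rz":0},{"x":-0.03,"y":0.03,"z":1,"rx":0,"ry":0,"rz":0},{"x":-0.03,"y":0.03,"z":1,"rx":0,"ry":0,"rz":0},{"x":-0.03,"y":0.03,"z":1,"rx":0,"ry":0,"rz":0},{"x":-0.03,"y":0.03,"z":1,"rx":0,"ry":0,"rz":0},{"x":-0.03,"y":0.03,"z":0.9,"rx":0,"ry":0,"rz":0},{"x":-0.03,"y":0.03,"z":0.9,"rx":0,"ry":0,"rz":0},{"x":0,"y":0,"z":0,"rx":0,"ry":0,"rz":0}]'

```text
clock: 7.2
tool_pos: [0.4263, 0.0149, 0.0337]
orientation: [179.8, -12.1, -83.3]
force: [0.1, 0.4, 0.5]
opening: 0.0004
gripper_force: 0.0
```

Request:
play_rows --motion '[{"x":0.18,"y":0,"z":0.1,"rx":0,"ry":0,"rz":0},{"x":0.18,"y":0,"z":0.1,"rx":0,"ry":0,"rz":0},{"x":0.18,"y":0,"z":0.1,"rx":0,"ry":0,"rz":0},{"x":0.12,"y":0,"z":0.025,"rx":0,"ry":0,"rz":0},{"x":0.12,"y":0,"z":0.025,"rx":0,"ry":0,"rz":0},{"x":0.12,"y":0,"z":0.025,"rx":0,"ry":0,"rz":0},{"x":0.12,"y":0,"z":0.025,"rx":0,"ry":0,"rz":0}]'

```text
clock: 8.07
tool_pos: [0.4308, -0.0114, 0.0302]
orientation: [-180.0, -12.0, -83.4]
force: [-0.6, 2.2, 0.3]
opening: 0.0005
gripper_force: 0.9
```

Request:
play_rows --motion '[{"x":0.14,"y":0,"z":0.03,"rx":0,"ry":0,"rz":0},{"x":0.14,"y":0,"z":0.03,"rx":0,"ry":0,"rz":0},{"x":0.14,"y":0,"z":0.03,"rx":0,"ry":0,"rz":0},{"x":0.14,"y":0,"z":0.03,"rx":0,"ry":0,"rz":0},{"x":0.14,"y":0,"z":0.03,"rx":0,"ry":0,"rz":0},{"x":0.14,"y":0,"z":0.03,"rx":0,"ry":0,"rz":0},{"x":0.14,"y":0,"z":0.03,"rx":0,"ry":0,"rz":0},{"x":0.14,"y":0,"z":0.03,"rx":0,"ry":0,"rz":0}]'

```text
clock: 9.07
tool_pos: [0.4338, -0.0402, 0.0301]
orientation: [-180.0, -12.0, -83.4]
force: [-0.5, 3.0, 1.7]
opening: 0.0006
gripper_force: 1.5
```

Request:
play_rows --motion '[{"x":0.08,"y":0,"z":0.017,"rx":0,"ry":0,"rz":0},{"x":0.08,"y":0,"z":0.017,"rx":0,"ry":0,"rz":0},{"x":0.06,"y":0,"z":0.013,"rx":0,"ry":0,"rz":0},{"x":0.06,"y":0,"z":0.013,"rx":0,"ry":0,"rz":0}]'

```text
clock: 9.57
tool_pos: [0.4346, -0.0471, 0.03]
orientation: [180.0, -12.0, -83.4]
force: [-0.6, 2.5, 2.1]
opening: 0.0006
gripper_force: 1.4
```

Request:
play_rows --motion '[{"x":0.04,"y":0,"z":0.008,"rx":0,"ry":0,"rz":0},{"x":0.04,"y":0,"z":0.008,"rx":0,"ry":0,"rz":0}]'

```text
clock: 9.82
tool_pos: [0.4348, -0.0491, 0.03]
orientation: [180.0, -12.0, -83.4]
force: [-0.3, 3.3, 2.2]
opening: 0.0006
gripper_force: 1.3
```

Request:
play_rows --motion '[{"x":0.04,"y":0,"z":0.008,"rx":0,"ry":0,"rz":0},{"x":0.04,"y":0,"z":0.008,"rx":0,"ry":0,"rz":0}]'

```text
clock: 10.07
tool_pos: [0.4353, -0.0508, 0.0301]
orientation: [-180.0, -12.0, -83.4]
force: [-3.5, 9.4, 3.2]
opening: 0.0005
gripper_force: 5.0
```

Request:
play_rows --motion '[{"x":0.04,"y":0,"z":0.008,"rx":0,"ry":0,"rz":0},{"x":0.04,"y":0,"z":0.008,"rx":0,"ry":0,"rz":0}]'

```text
clock: 10.32
tool_pos: [0.4369, -0.0509, 0.0301]
orientation: [-179.8, -11.8, -83.4]
force: [-10.6, 24.3, 5.1]
opening: 0.0002
gripper_force: 12.6
```

Request:
play_rows --motion '[{"x":-0.3,"y":0,"z":-0.06,"rx":0,"ry":0,"rz":0},{"x":-0.5,"y":0,"z":-0.1,"rx":0,"ry":0,"rz":0},{"x":0,"y":0,"z":-1,"rx":0,"ry":0,"rz":0},{"x":0,"y":0,"z":-1,"rx":0,"ry":0,"rz":0},{"x":0,"y":0,"z":-1,"rx":0,"ry":0,"rz":0},{"x":0,"y":0,"z":-1,"rx":0,"ry":0,"rz":0},{"x":0,"y":0,"z":-1,"rx":0,"ry":0,"rz":0},{"x":0,"y":0,"z":-1,"rx":0,"ry":0,"rz":0},{"x":0,"y":0,"z":-1,"rx":0,"ry":0,"rz":0},{"x":0,"y":0,"z":-1,"rx":0,"ry":0,"rz":0},{"x":0,"y":0,"z":-1,"rx":0,"ry":0,"rz":0},{"x":0,"y":0,"z":-1,"rx":0,"ry":0,"rz":0},{"x":0,"y":0,"z":-1,"rx":0,"ry":0,"rz":0},{"x":0,"y":0,"z":0,"rx":0,"ry":-1,"rz":0},{"x":0,"y":0,"z":0,"rx":0,"ry":-1,"rz":0},{"x":0,"y":0,"z":0,"rx":0,"ry":-1,"rz":0}]'

```text
clock: 12.32
tool_pos: [0.4258, 0.0244, 0.2986]
orientation: [180.0, 0.1, -83.3]
force: [-0.5, -0.3, 0.2]
opening: 0.0005
gripper_force: 0.0
```

Request:
play_rows --motion '[{"x":0,"y":0,"z":0,"rx":0,"ry":0,"rz":1},{"x":0,"y":0,"z":0,"rx":0,"ry":0,"rz":1},{"x":0,"y":0,"z":0,"rx":0,"ry":0,"rz":1},{"x":0,"y":0,"z":0,"rx":0,"ry":0,"rz":1},{"x":0,"y":0,"z":0,"rx":0,"ry":0,"rz":1},{"x":0,"y":0,"z":0,"rx":0,"ry":0,"rz":1},{"x":0,"y":0,"z":0,"rx":0,"ry":0,"rz":1},{"x":0,"y":0,"z":0,"rx":0,"ry":0,"rz":1},{"x":0,"y":0,"z":0,"rx":0,"ry":0,"rz":1},{"x":0,"y":0,"z":0,"rx":0,"ry":0,"rz":1},{"x":0,"y":0,"z":0,"rx":0,"ry":0,"rz":1},{"x":0,"y":0,"z":0,"rx":0,"ry":0,"rz":1},{"x":0,"y":0,"z":0,"rx":0,"ry":0,"rz":1},{"x":0,"y":0,"z":0,"rx":0,"ry":0,"rz":1},{"x":0,"y":0,"z":0,"rx":0,"ry":0,"rz":1},{"x":0,"y":0,"z":0,"rx":0,"ry":0,"rz":1},{"x":0,"y":0,"z":0,"rx":0,"ry":0,"rz":1},{"x":0,"y":0,"z":0,"rx":0,"ry":0,"rz":1},{"x":0,"y":0,"z":0,"rx":0,"ry":0,"rz":1},{"x":0,"y":0,"z":0,"rx":0,"ry":0,"rz":1}]' --fingers 0

```text
clock: 14.82
tool_pos: [0.4257, 0.0242, 0.2984]
orientation: [180.0, -0.1, -163.5]
force: [0.0, 0.4, 0.8]
opening: 0.0439
gripper_force: 0.0
```

Request:
play_rows --motion '[{"x":0.09,"y":-0.94,"z":0,"rx":0,"ry":0,"rz":0},{"x":0.09,"y":-0.94,"z":0,"rx":0,"ry":0,"rz":0},{"x":0.09,"y":-0.94,"z":0,"rx":0,"ry":0,"rz":0},{"x":0.09,"y":-0.94,"z":0,"rx":0,"ry":0,"rz":0},{"x":0.09,"y":-0.94,"z":0,"rx":0,"ry":0,"rz":0},{"x":0.09,"y":-0.94,"z":0,"rx":0,"ry":0,"rz":0},{"x":0.09,"y":-0.94,"z":0,"rx":0,"ry":0,"rz":0},{"x":0.09,"y":-0.94,"z":0,"rx":0,"ry":0,"rz":0},{"x":0.09,"y":-0.94,"z":0,"rx":0,"ry":0,"rz":0},{"x":0.09,"y":-0.94,"z":0,"rx":0,"ry":0,"rz":0},{"x":0,"y":0,"z":0,"rx":0,"ry":0,"rz":0},{"x":0,"y":0,"z":0,"rx":0,"ry":0,"rz":0}]'

```text
clock: 16.32
tool_pos: [0.4717, -0.2072, 0.2985]
orientation: [180.0, -0.1, -163.4]
force: [-0.0, 0.2, -1.2]
opening: 0.0437
gripper_force: 0.0
```

Run:
```python
from plant import ctrl,cams
from h import *
import cv2,pickle
o=ctrl.get_obs();print(o["clock"],o["tool_pos"],o["orientation"],o["joint_pos"])
c=cams.get_calibration("wrist");cv2.imwrite("pics/w3.png",cams.snapshot("wrist"))
pickle.dump(c,open("w3.pkl","wb"))
print("hub",proj(c,(.452,-.21,.178)),"handle top",proj(c,(.397,-.2165,.22)),"foot",proj(c,(.397,-.2165,.174)))
```

```text
16.325 [ 0.47166766 -0.20715563  0.29845965] [ 1.79963096e+02 -5.42998034e-02 -1.63390265e+02] [-1.86656476e+00  3.01238823e+00 -1.23744010e+01 -1.84495701e-02
 -7.46764078e+01 -7.15188323e+01]
hub (np.float64(317.4788589791881), np.float64(171.0775968698348)) handle top (np.float64(329.8038041283288), np.float64(114.45566724984015)) foot (np.float64(327.4492224286289), np.float64(114.38399261885972))
```

View pics/w3.png

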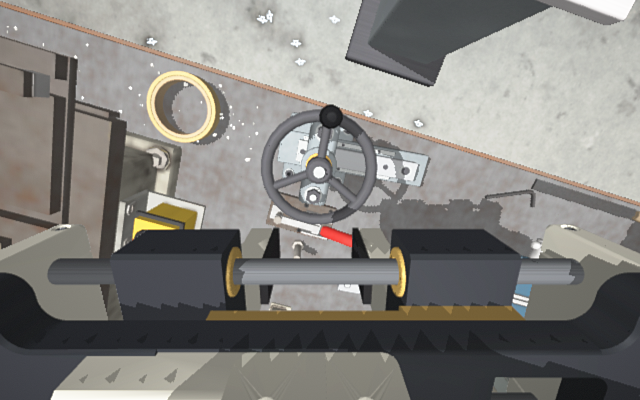

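The wrist view shows the hub cap at (318,172) and the handle top at (331,117), within 2–3 px of the prediction. I'll refine both with masks.

Run:
```python
from h import *
import cv2,pickle
c=pickle.load(open("w3.pkl","rb"));g=cv2.cvtColor(cv2.imread("pics/w3.png"),cv2.COLOR_BGR2GRAY)
def blob(m,u,v,r):
    k=np.zeros_like(m);k[v-r:v+r,u-r:u+r]=m[v-r:v+r,u-r:u+r]
    n,l,s,ce=cv2.connectedComponentsWithStats(k);i=1+np.argmax(s[1:,4]);return ce[i],s[i]
h,hs=blob((g<45).astype(np.uint8),331,117,20);w,ws=blob((g>170).astype(np.uint8),318,172,10)
print(h,hs,w,ws)
H=plane(c,*h,.215);W=plane(c,*w,.178);print(H,W,np.linalg.norm((H-W)[:2]),np.degrees(np.arctan2(*(W-H)[1::-1])))
```

```text
[330.51702786 116.47987616] [320 105  23  24 323] [318.63063063 172.01801802] [313 166  12  13 111]
[ 0.39829704 -0.21521913  0.215     ] [ 0.45258656 -0.2086177   0.178     ] 0.05468940439300234 6.932947755132036
```

Request:
play_rows --motion '[{"x":0.97,"y":0.18,"z":0,"rx":0,"ry":0,"rz":0},{"x":0.97,"y":0.18,"z":0,"rx":0,"ry":0,"rz":0},{"x":0.97,"y":0.18,"z":0,"rx":0,"ry":0,"rz":0},{"x":0,"y":0,"z":0,"rx":0,"ry":0,"rz":0},{"x":0,"y":0,"z":0.9,"rx":0,"ry":0,"rz":0},{"x":0,"y":0,"z":0.9,"rx":0,"ry":0,"rz":0},{"x":0,"y":0,"z":0.9,"rx":0,"ry":0,"rz":0},{"x":0,"y":0,"z":0.9,"rx":0,"ry":0,"rz":0},{"x":0,"y":0,"z":0.9,"rx":0,"ry":0,"rz":0},{"x":0,"y":0,"z":0,"rx":0,"ry":0,"rz":0}]'

```text
clock: 17.62
tool_pos: [0.3979, -0.2149, 0.1851]
orientation: [179.9, -0.2, -163.3]
force: [0.0, 0.5, 0.8]
opening: 0.0434
gripper_force: 0.0
```

Request:
play_rows --motion '[{"x":0,"y":0,"z":0,"rx":0,"ry":0,"rz":0},{"x":0,"y":0,"z":0,"rx":0,"ry":0,"rz":0},{"x":0,"y":0,"z":0,"rx":0,"ry":0,"rz":0},{"x":0,"y":0,"z":0,"rx":0,"ry":0,"rz":0},{"x":0,"y":0,"z":0,"rx":0,"ry":0,"rz":0},{"x":0,"y":0,"z":0,"rx":0,"ry":0,"rz":0}]' --fingers -1

```text
clock: 18.38
tool_pos: [0.3989, -0.2155, 0.187]
orientation: [-180.0, 0.1, -163.4]
force: [-0.3, 3.7, 6.6]
opening: 0.0192
gripper_force: 30.0
```

```bash
cat > arc.py <<'E'
# rows for the circle about hub W, from wheel angle a to b (deg); the tool's start is the measured pose
from h import *
import sys
def rows(p,yaw,W,r,press,zs,a,b,n):
    y=np.radians(yaw);X=np.array([np.cos(y),np.sin(y)]);Y=np.array([np.sin(y),-np.cos(y)])
    q=np.array(p,float)
    for th in np.linspace(a,b,n+1)[1:]:
        f=np.radians(180+press-th);t=np.array([W[0]+r*np.cos(f),W[1]+r*np.sin(f),zs-.01*th/360])
        d=t-q;q=t
        print("%6.1f x %.2f y %.2f z %.3f"%(th,d[:2]@X/.025,d[:2]@Y/.025,-d[2]/.025))
E
python3 - <<'E'
from plant import ctrl
from arc import *
o=ctrl.get_obs();print(o["clock"],o["tool_pos"],o["orientation"],o["force"],o["opening"],o["gripper_force"])
p=o["tool_pos"];W=np.array([.4525,-.2087]);d=W-p[:2];r=np.hypot(*d);press=np.degrees(np.arctan2(d[1],d[0]));print(r,press)
rows([*p[:2],p[2]],-163.4,W,r,press,p[2],0,363,66)
E
```

```text
18.375 [ 0.39885128 -0.21551129  0.1870407 ] [-1.79978239e+02  6.01751950e-02 -1.63363213e+02] [-0.25611728  3.67877336  6.57650351] 0.019167243243292994 30.002135932445526
0.054079380454607126 7.235616907199697
   5.5 x -0.04 y 0.20 z 0.006
  11.0 x -0.06 y 0.20 z 0.006
  16.5 x -0.08 y 0.19 z 0.006
  22.0 x -0.10 y 0.18 z 0.006
  27.5 x -0.12 y 0.17 z 0.006
  33.0 x -0.13 y 0.16 z 0.006
  38.5 x -0.15 y 0.15 z 0.006
  44.0 x -0.16 y 0.13 z 0.006
  49.5 x -0.17 y 0.12 z 0.006
  55.0 x -0.18 y 0.10 z 0.006
  60.5 x -0.19 y 0.08 z 0.006
  66.0 x -0.20 y 0.06 z 0.006
  71.5 x -0.20 y 0.04 z 0.006
  77.0 x -0.21 y 0.02 z 0.006
  82.5 x -0.21 y 0.00 z 0.006
  88.0 x -0.21 y -0.02 z 0.006
  93.5 x -0.20 y -0.04 z 0.006
  99.0 x -0.20 y -0.06 z 0.006
 104.5 x -0.19 y -0.07 z 0.006
 110.0 x -0.19 y -0.09 z 0.006
 115.5 x -0.18 y -0.11 z 0.006
 121.0 x -0.16 y -0.13 z 0.006
 126.5 x -0.15 y -0.14 z 0.006
 132.0 x -0.14 y -0.16 z 0.006
 137.5 x -0.12 y -0.17 z 0.006
 143.0 x -0.10 y -0.18 z 0.006
 148.5 x -0.09 y -0.19 z 0.006
 154.0 x -0.07 y -0.20 z 0.006
 159.5 x -0.05 y -0.20 z 0.006
 165
[... 390 characters left out ...]
36.5 x 0.19 y -0.09 z 0.006
 242.0 x 0.19 y -0.08 z 0.006
 247.5 x 0.20 y -0.06 z 0.006
 253.0 x 0.20 y -0.04 z 0.006
 258.5 x 0.21 y -0.02 z 0.006
 264.0 x 0.21 y 0.00 z 0.006
 269.5 x 0.21 y 0.02 z 0.006
 275.0 x 0.20 y 0.04 z 0.006
 280.5 x 0.20 y 0.06 z 0.006
 286.0 x 0.19 y 0.08 z 0.006
 291.5 x 0.18 y 0.10 z 0.006
 297.0 x 0.17 y 0.11 z 0.006
 302.5 x 0.16 y 0.13 z 0.006
 308.0 x 0.15 y 0.15 z 0.006
 313.5 x 0.13 y 0.16 z 0.006
 319.0 x 0.12 y 0.17 z 0.006
 324.5 x 0.10 y 0.18 z 0.006
 330.0 x 0.08 y 0.19 z 0.006
 335.5 x 0.06 y 0.20 z 0.006
 341.0 x 0.04 y 0.20 z 0.006
 346.5 x 0.02 y 0.21 z 0.006
 352.0 x 0.01 y 0.21 z 0.006
 357.5 x -0.01 y 0.21 z 0.006
 363.0 x -0.03 y 0.20 z 0.006
```

```bash
cat > arc2.py <<'E'
import numpy as np
def rows(a,b,n,yaw=-163.4,press=6.9,r=.055):
    # relative rows with rounding error carried on
    y=np.radians(yaw);M=np.array([[np.cos(y),np.sin(y),0],[np.sin(y),-np.cos(y),0],[0,0,-1]])
    P=lambda th:np.array([r*np.cos(np.radians(180+press-th)),r*np.sin(np.radians(180+press-th)),-.01*th/360])
    q=np.zeros(3);out=[]
    for th in np.linspace(a,b,n+1)[1:]:
        d=np.round((M@(P(th)-P(a))-q)/.025,2);q+=d*.025;out.append(d)
    return np.array(out)
E
python3 -c "
from arc2 import *
for k in range(4):print(k,rows(90*k,90*k+90,20).tolist())"
```

```text
0 [[-0.04, 0.17, 0.0], [-0.04, 0.16, 0.01], [-0.07, 0.17, 0.0], [-0.07, 0.15, 0.01], [-0.09, 0.15, 0.0], [-0.09, 0.14, 0.01], [-0.11, 0.14, 0.0], [-0.12, 0.12, 0.01], [-0.13, 0.12, 0.01], [-0.14, 0.1, 0.0], [-0.14, 0.1, 0.0], [-0.15, 0.08, 0.01], [-0.16, 0.07, 0.0], [-0.16, 0.06, 0.01], [-0.17, 0.04, 0.01], [-0.17, 0.04, 0.0], [-0.17, 0.01, 0.01], [-0.18, 0.01, 0.0], [-0.17, -0.01, 0.0], [-0.17, -0.02, 0.01]]
1 [[-0.17, -0.04, 0.01], [-0.16, -0.04, -0.0], [-0.17, -0.07, 0.0], [-0.15, -0.07, 0.01], [-0.15, -0.09, 0.01], [-0.14, -0.09, -0.0], [-0.14, -0.11, 0.01], [-0.12, -0.12, 0.0], [-0.12, -0.13, 0.0], [-0.1, -0.14, 0.01], [-0.1, -0.14, 0.0], [-0.08, -0.15, 0.01], [-0.07, -0.16, 0.01], [-0.06, -0.16, 0.0], [-0.04, -0.17, 0.0], [-0.04, -0.17, 0.01], [-0.01, -0.17, 0.0], [-0.01, -0.18, 0.01], [0.01, -0.17, 0.0], [0.02, -0.17, 0.01]]
2 [[0.04, -0.17, 0.01], [0.04, -0.16, 0.0], [0.07, -0.17, 0.01], [0.07, -0.15, -0.0], [0.09, -0.15, 0.0], [0.09, -0.14, 0.01], [0.11, -0.14, 0.01], [0.12, -0.12, 0.0], [0.13, -0.12, 0.01], [0.14, -0.1, 0.0], [0.14, -0.1, 0.0], [0.15, -0.08, 0.01], [0.16, -0.07, 0.01], [0.16, -0.06, 0.0], [0.17, -0.04, 0.0], [0.17, -0.04, 0.01], [0.17, -0.01, 0.01], [0.18, -0.01, -0.0], [0.17, 0.01, 0.01], [0.17, 0.02, 0.0]]
3 [[0.17, 0.04, 0.01], [0.16, 0.04, -0.0], [0.17, 0.07, 0.0], [0.15, 0.07, 0.01], [0.15, 0.09, 0.0], [0.14, 0.09, 0.01], [0.14, 0.11, 0.0], [0.12, 0.12, 0.01], [0.12, 0.13, 0.01], [0.1, 0.14, -0.0], [0.1, 0.14, 0.01], [0.08, 0.15, 0.0], [0.07, 0.16, 0.01], [0.06, 0.16, -0.0], [0.04, 0.17, 0.0], [0.04, 0.17, 0.01], [0.01, 0.17, 0.0], [0.01, 0.18, 0.01], [-0.01, 0.17, 0.0], [-0.02, 0.17, 0.01]]
```

Request:
play_rows --motion '[{"x":-0.04,"y":0.17,"z":0,"rx":0,"ry":0,"rz":0},{"x":-0.04,"y":0.16,"z":0.01,"rx":0,"ry":0,"rz":0},{"x":-0.07,"y":0.17,"z":0,"rx":0,"ry":0,"rz":0},{"x":-0.07,"y":0.15,"z":0.01,"rx":0,"ry":0,"rz":0},{"x":-0.09,"y":0.15,"z":0,"rx":0,"ry":0,"rz":0},{"x":-0.09,"y":0.14,"z":0.01,"rx":0,"ry":0,"rz":0},{"x":-0.11,"y":0.14,"z":0,"rx":0,"ry":0,"rz":0},{"x":-0.12,"y":0.12,"z":0.01,"rx":0,"ry":0,"rz":0},{"x":-0.13,"y":0.12,"z":0.01,"rx":0,"ry":0,"rz":0},{"x":-0.14,"y":0.1,"z":0,"rx":0,"ry":0,"rz":0}]'

```text
clock: 19.62
tool_pos: [0.4101, -0.1752, 0.1858]
orientation: [-179.9, 0.0, -163.4]
force: [-1.9, -2.7, 7.6]
opening: 0.0191
gripper_force: 30.0
```

Request:
play_rows --motion '[{"x":-0.14,"y":0.1,"z":0,"rx":0,"ry":0,"rz":0},{"x":-0.15,"y":0.08,"z":0.01,"rx":0,"ry":0,"rz":0},{"x":-0.16,"y":0.07,"z":0,"rx":0,"ry":0,"rz":0},{"x":-0.16,"y":0.06,"z":0.01,"rx":0,"ry":0,"rz":0},{"x":-0.17,"y":0.04,"z":0.01,"rx":0,"ry":0,"rz":0},{"x":-0.17,"y":0.04,"z":0,"rx":0,"ry":0,"rz":0},{"x":-0.17,"y":0.01,"z":0.01,"rx":0,"ry":0,"rz":0},{"x":-0.18,"y":0.01,"z":0,"rx":0,"ry":0,"rz":0},{"x":-0.17,"y":-0.01,"z":0,"rx":0,"ry":0,"rz":0},{"x":-0.17,"y":-0.02,"z":0.01,"rx":0,"ry":0,"rz":0}]'

```text
clock: 20.88
tool_pos: [0.4463, -0.1544, 0.1845]
orientation: [-180.0, -0.0, -163.4]
force: [-2.8, -2.3, 10.6]
opening: 0.0189
gripper_force: 30.0
```

Request:
play_rows --motion '[{"x":-0.17,"y":-0.04,"z":0.01,"rx":0,"ry":0,"rz":0},{"x":-0.16,"y":-0.04,"z":0,"rx":0,"ry":0,"rz":0},{"x":-0.17,"y":-0.07,"z":0,"rx":0,"ry":0,"rz":0},{"x":-0.15,"y":-0.07,"z":0.01,"rx":0,"ry":0,"rz":0},{"x":-0.15,"y":-0.09,"z":0.01,"rx":0,"ry":0,"rz":0},{"x":-0.14,"y":-0.09,"z":0,"rx":0,"ry":0,"rz":0},{"x":-0.14,"y":-0.11,"z":0.01,"rx":0,"ry":0,"rz":0},{"x":-0.12,"y":-0.12,"z":0,"rx":0,"ry":0,"rz":0},{"x":-0.12,"y":-0.13,"z":0,"rx":0,"ry":0,"rz":0},{"x":-0.1,"y":-0.14,"z":0.01,"rx":0,"ry":0,"rz":0}]'

```text
clock: 22.12
tool_pos: [0.487, -0.1653, 0.1833]
orientation: [180.0, 0.0, -163.4]
force: [-3.8, 1.8, 9.4]
opening: 0.0193
gripper_force: 30.0
```

Request:
play_rows --motion '[{"x":-0.1,"y":-0.14,"z":0,"rx":0,"ry":0,"rz":0},{"x":-0.08,"y":-0.15,"z":0.01,"rx":0,"ry":0,"rz":0},{"x":-0.07,"y":-0.16,"z":0.01,"rx":0,"ry":0,"rz":0},{"x":-0.06,"y":-0.16,"z":0,"rx":0,"ry":0,"rz":0},{"x":-0.04,"y":-0.17,"z":0,"rx":0,"ry":0,"rz":0},{"x":-0.04,"y":-0.17,"z":0.01,"rx":0,"ry":0,"rz":0},{"x":-0.01,"y":-0.17,"z":0,"rx":0,"ry":0,"rz":0},{"x":-0.01,"y":-0.18,"z":0.01,"rx":0,"ry":0,"rz":0},{"x":0.01,"y":-0.17,"z":0,"rx":0,"ry":0,"rz":0},{"x":0.02,"y":-0.17,"z":0.01,"rx":0,"ry":0,"rz":0}]'

```text
clock: 23.38
tool_pos: [0.508, -0.2017, 0.1821]
orientation: [180.0, 0.1, -163.4]
force: [-3.2, 3.0, 9.8]
opening: 0.0194
gripper_force: 30.0
```

Request:
play_rows --motion '[{"x":0.04,"y":-0.17,"z":0.01,"rx":0,"ry":0,"rz":0},{"x":0.04,"y":-0.16,"z":0,"rx":0,"ry":0,"rz":0},{"x":0.07,"y":-0.17,"z":0.01,"rx":0,"ry":0,"rz":0},{"x":0.07,"y":-0.15,"z":0,"rx":0,"ry":0,"rz":0},{"x":0.09,"y":-0.15,"z":0,"rx":0,"ry":0,"rz":0},{"x":0.09,"y":-0.14,"z":0.01,"rx":0,"ry":0,"rz":0},{"x":0.11,"y":-0.14,"z":0.01,"rx":0,"ry":0,"rz":0},{"x":0.12,"y":-0.12,"z":0,"rx":0,"ry":0,"rz":0},{"x":0.13,"y":-0.12,"z":0.01,"rx":0,"ry":0,"rz":0},{"x":0.14,"y":-0.1,"z":0,"rx":0,"ry":0,"rz":0}]'

```text
clock: 24.62
tool_pos: [0.4975, -0.242, 0.1809]
orientation: [-180.0, 0.2, -163.3]
force: [2.4, 3.5, 6.0]
opening: 0.0197
gripper_force: 30.0
```

Request:
play_rows --motion '[{"x":0.14,"y":-0.1,"z":0,"rx":0,"ry":0,"rz":0},{"x":0.15,"y":-0.08,"z":0.01,"rx":0,"ry":0,"rz":0},{"x":0.16,"y":-0.07,"z":0.01,"rx":0,"ry":0,"rz":0},{"x":0.16,"y":-0.06,"z":0,"rx":0,"ry":0,"rz":0},{"x":0.17,"y":-0.04,"z":0,"rx":0,"ry":0,"rz":0},{"x":0.17,"y":-0.04,"z":0.01,"rx":0,"ry":0,"rz":0},{"x":0.17,"y":-0.01,"z":0.01,"rx":0,"ry":0,"rz":0},{"x":0.18,"y":-0.01,"z":0,"rx":0,"ry":0,"rz":0},{"x":0.17,"y":0.01,"z":0.01,"rx":0,"ry":0,"rz":0},{"x":0.17,"y":0.02,"z":0,"rx":0,"ry":0,"rz":0}]'

```text
clock: 25.88
tool_pos: [0.461, -0.2636, 0.1796]
orientation: [-179.9, 0.2, -163.4]
force: [4.2, 1.7, 6.1]
opening: 0.0191
gripper_force: 30.0
```

Request:
play_rows --motion '[{"x":0.17,"y":0.04,"z":0.01,"rx":0,"ry":0,"rz":0},{"x":0.16,"y":0.04,"z":0,"rx":0,"ry":0,"rz":0},{"x":0.17,"y":0.07,"z":0,"rx":0,"ry":0,"rz":0},{"x":0.15,"y":0.07,"z":0.01,"rx":0,"ry":0,"rz":0},{"x":0.15,"y":0.09,"z":0,"rx":0,"ry":0,"rz":0},{"x":0.14,"y":0.09,"z":0.01,"rx":0,"ry":0,"rz":0},{"x":0.14,"y":0.11,"z":0,"rx":0,"ry":0,"rz":0},{"x":0.12,"y":0.12,"z":0.01,"rx":0,"ry":0,"rz":0},{"x":0.12,"y":0.13,"z":0.01,"rx":0,"ry":0,"rz":0},{"x":0.1,"y":0.14,"z":0,"rx":0,"ry":0,"rz":0}]'

```text
clock: 27.12
tool_pos: [0.4199, -0.2526, 0.1783]
orientation: [-179.9, 0.1, -163.4]
force: [3.0, -3.5, 4.9]
opening: 0.0195
gripper_force: 30.0
```

Request:
play_rows --motion '[{"x":0.1,"y":0.14,"z":0.01,"rx":0,"ry":0,"rz":0},{"x":0.08,"y":0.15,"z":0,"rx":0,"ry":0,"rz":0},{"x":0.07,"y":0.16,"z":0.01,"rx":0,"ry":0,"rz":0},{"x":0.06,"y":0.16,"z":0,"rx":0,"ry":0,"rz":0},{"x":0.04,"y":0.17,"z":0,"rx":0,"ry":0,"rz":0},{"x":0.04,"y":0.17,"z":0.01,"rx":0,"ry":0,"rz":0},{"x":0.01,"y":0.17,"z":0,"rx":0,"ry":0,"rz":0},{"x":0.01,"y":0.18,"z":0.01,"rx":0,"ry":0,"rz":0},{"x":-0.01,"y":0.17,"z":0,"rx":0,"ry":0,"rz":0},{"x":-0.02,"y":0.17,"z":0.01,"rx":0,"ry":0,"rz":0},{"x":0,"y":0,"z":0,"rx":0,"ry":0,"rz":0},{"x":0,"y":0,"z":0,"rx":0,"ry":0,"rz":0},{"x":0,"y":0,"z":0,"rx":0,"ry":0,"rz":0}]'

```text
clock: 28.75
tool_pos: [0.3988, -0.2158, 0.177]
orientation: [-179.9, 0.0, -163.4]
force: [2.0, -0.4, 8.7]
opening: 0.0193
gripper_force: 30.0
```

Request:
play_rows --motion '[{"x":0,"y":0.02,"z":0,"rx":0,"ry":0,"rz":0},{"x":0,"y":0,"z":0,"rx":0,"ry":0,"rz":0},{"x":0,"y":0,"z":0,"rx":0,"ry":0,"rz":0}]'

```text
clock: 29.12
tool_pos: [0.3988, -0.2156, 0.177]
orientation: [-179.9, 0.0, -163.4]
force: [1.7, -2.2, 6.6]
opening: 0.0196
gripper_force: 30.0
```

Request:
play_rows --motion '[{"x":0,"y":0,"z":0,"rx":0,"ry":0,"rz":0},{"x":0,"y":0,"z":0,"rx":0,"ry":0,"rz":0},{"x":0,"y":0,"z":0,"rx":0,"ry":0,"rz":0},{"x":0,"y":0,"z":0,"rx":0,"ry":0,"rz":0},{"x":0,"y":0,"z":0,"rx":0,"ry":0,"rz":0}]' --fingers 0

```text
clock: 29.75
tool_pos: [0.3982, -0.215, 0.1762]
orientation: [180.0, -0.0, -163.4]
force: [-0.1, 0.5, 0.8]
opening: 0.0435
gripper_force: 0.0
```

Request:
play_rows --motion '[{"x":0,"y":0,"z":-0.5,"rx":0,"ry":0,"rz":0},{"x":0,"y":0,"z":-0.9,"rx":0,"ry":0,"rz":0},{"x":0,"y":0,"z":-0.9,"rx":0,"ry":0,"rz":0},{"x":0,"y":0,"z":-0.9,"rx":0,"ry":0,"rz":0},{"x":0,"y":0,"z":-0.9,"rx":0,"ry":0,"rz":0},{"x":0,"y":0,"z":-0.8,"rx":0,"ry":0,"rz":0},{"x":-0.97,"y":-0.18,"z":0,"rx":0,"ry":0,"rz":0},{"x":-0.97,"y":-0.18,"z":0,"rx":0,"ry":0,"rz":0},{"x":-0.97,"y":-0.18,"z":0,"rx":0,"ry":0,"rz":0},{"x":0,"y":0,"z":0,"rx":0,"ry":0,"rz":0},{"x":0,"y":0,"z":0,"rx":0,"ry":0,"rz":0}]'

```text
clock: 31.12
tool_pos: [0.4716, -0.2072, 0.2992]
orientation: [180.0, -0.0, -163.4]
force: [0.5, -0.4, -0.3]
opening: 0.0437
gripper_force: 0.0
```

Run:
```python
from plant import ctrl,cams
from h import *
import cv2
c=cams.get_calibration("wrist");im=cams.snapshot("wrist");cv2.imwrite("pics/w4.png",im)
s=cams.snapshot("scene");t=cams.snapshot("top")
g=cv2.cvtColor(im,cv2.COLOR_BGR2GRAY)
def blob(m,u,v,r):
    u,v=int(u),int(v);k=np.zeros_like(m);k[v-r:v+r,u-r:u+r]=m[v-r:v+r,u-r:u+r]
    n,l,s,ce=cv2.connectedComponentsWithStats(k);i=1+np.argmax(s[1:,4]);return ce[i],s[i]
h,hs=blob((g<45).astype(np.uint8),*proj(c,(.398,-.2152,.205)),20);w,ws=blob((g>170).astype(np.uint8),*proj(c,(.4525,-.2087,.168)),10)
print(h,hs,w,ws)
H=plane(c,*h,.205);W=plane(c,*w,.168);print(H,W,np.linalg.norm((H-W)[:2]),np.degrees(np.arctan2(*(W-H)[1::-1])))
a=cv2.resize(s[215:345,290:430],(431,400),interpolation=cv2.INTER_CUBIC);b=cv2.resize(im[70:240,230:450],(369,285))
o=np.zeros((400,800,3),np.uint8);o[:,:431]=a;o[:285,431:]=b;cv2.imwrite("pics/cmp.png",o)
```

```text
[329.3557047  116.36241611] [319 106  22  22 298] [318.55238095 169.98095238] [313 165  12  11 105]
[ 0.39839395 -0.21577541  0.205     ] [ 0.45259926 -0.20870083  0.168     ] 0.05466503101739037 7.435894982162875
```

View pics/cmp.png

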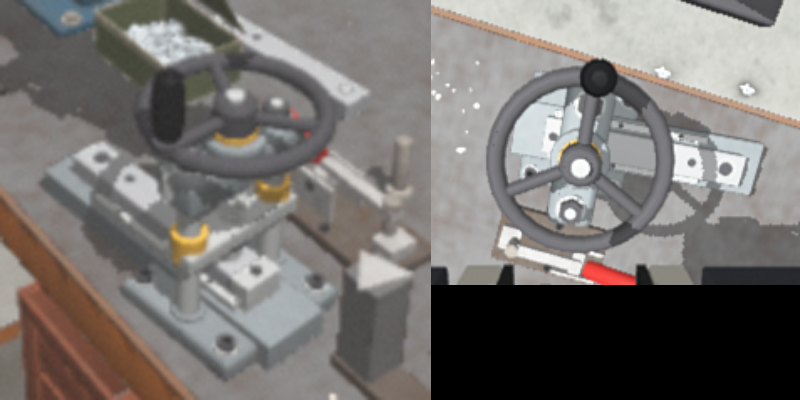

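The wheel is down and the handle is back over the pointer, 0.5° short of one turn as measured. Before handing in, I'll check that the link end, at about (419,173) in the wrist view, is still home.

Run:
```python
from plant import ctrl,cams,workorder
from h import *
c=cams.get_calibration("wrist")
e=plane(c,419,173,.04);W=np.array([.4526,-.2087]);a=np.radians(6.9)
d=(e[:2]-W)@np.array([-np.sin(a),np.cos(a)]);print("end",e,"along channel",d)
if abs(d-.150)<.006: print(workorder.close_job())
```

```text
end [ 0.43720176 -0.05428157  0.04      ] along channel 0.1551499290996626
the job is handed in; nothing more can be done
None
```

I pushed the link until it stopped at the end stop (24 N at the fingers). I then gripped the handle and took the wheel round clockwise to about 359.5° by camera, released it clear, and handed in the job at about 31 s; a last rough camera check put the link end about 5 mm beyond the 150 mm home position, which I took as reading error and did not re-check, and I did not measure the dowel's depth directly.

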